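# Cover the serving pots with their own lids

## Task

Cover the four open steel serving pots so that they stay clean until lunch: take the four loose lids one by one and set each on the pot of its own shape and size, so that it sits flat and fully home on the rim. Leave the pots, the timer and the measuring cup standing where they are.

Things in the scene. Friction and masses are not known exactly. Their poses are not given: they have to be found in the camera images.
- lid_large_round: Large round dark steel lid: plate 80 mm in diameter and 3 mm thick, below it a locating rim 54 mm in diameter, 8 mm deep (6 mm play all round in the pot's mouth); round black knob at its centre, 20 mm thick, 11 to 43 mm above the origin. Starts on the table, right way up. Origin: centre of the underside (bottom of the rim), z up; home when 42 mm above its pot's origin. About 0.12 kg.
- lid_small_round: Small round dark steel lid: plate 58 mm in diameter and 3 mm thick, below it a locating rim 32 mm in diameter, 8 mm deep (6 mm play all round in the pot's mouth); round black knob at its centre, 20 mm thick, 11 to 43 mm above the origin. Starts on the table, right way up. Origin: centre of the underside (bottom of the rim), z up; home when 42 mm above its pot's origin. About 0.12 kg.
- lid_square: Square dark steel lid: plate 68 x 68 mm, 3 mm thick, below it a locating rim 42 x 42 mm, 8 mm deep (6 mm play all round in the pot's mouth); black bar grip at its centre, 36 mm along x, 14 mm wide along y, 11 to 43 mm above the origin. x and y run along the sides. Starts on the table, right way up. Origin: centre of the underside (bottom of the rim), z up; home when 42 mm above its pot's origin. About 0.12 kg.
- lid_oblong: Oblong dark steel lid: plate 88 mm along x, 54 mm along y, 3 mm thick, under it an oblong locating rim 62 x 28 mm and 8 mm deep with rounded edges (6 mm play all round in the pot's mouth); black bar grip at its centre, 36 mm along x, 14 mm wide along y, 11 to 43 mm above the origin. Starts on the table, right way up. Origin: centre of the underside (bottom of the rim), z up; home when 42 mm above its pot's origin. About 0.12 kg.
- pot_large_round: Large round open dark steel pot, 72 mm in outer diameter, 50 mm high. Wall 3 mm, weighs about 0.45 kg, loose on the table. Origin: centre of the underside, z up; the rim is 50 mm above it. 
- pot_small_round: Small round open dark steel pot, 50 mm in outer diameter, 50 mm high. Wall 3 mm, weighs about 0.45 kg, loose on the table. Origin: centre of the underside, z up; the rim is 50 mm above it. 
- pot_square: Square open dark steel pot, 60 x 60 mm outside, 50 mm high; x and y run along its sides. Wall 3 mm, weighs about 0.45 kg, loose on the table. Origin: centre of the underside, z up; the rim is 50 mm above it. 
- pot_oblong: Oblong open dark steel pot, 80 mm along x and 46 mm along y outside, 50 mm high. Wall 3 mm, weighs about 0.45 kg, loose on the table. Origin: centre of the underside, z up; the rim is 50 mm above it. 
- timer: White kitchen timer with a red dial lying on its back, 94 (x) x 68 (y) x 34 mm high, not part of the job. Origin: centre of the underside.
- measuring_cup: Steel measuring cup with a strap handle, 74 (x) x 103 (y, handle included, at -y) x 74 mm high, not part of the job. Origin: centre of the underside of its outline.

How it is judged (in metres and radians):
At the end, for the whole second after the job is handed in: Each lid lies on the pot of its own shape and size: centres within 9 mm, flat within 0.06 rad, its underside 37 to 44.5 mm above the pot's (42 is home), pots upright, all at rest. Pots, timer and measuring cup not moved over 3 cm (horizontal distance between lid_large_round and pot_large_round below 0.009 m and z of lid_large_round in the frame of pot_large_round between 0.037 and 0.0445 m and angle between each of lid_large_round, pot_large_round, lid_small_round, pot_small_round, lid_square, pot_square, lid_oblong, pot_oblong's own z axis and vertical below 0.06 rad and linear speed of each of lid_large_round, pot_large_round, lid_small_round, pot_small_round, lid_square, pot_square, lid_oblong, pot_oblong below 0.01 m/s and horizontal distance between lid_small_round and pot_small_round below 0.009 m and z of lid_small_round in the frame of pot_small_round between 0.037 and 0.0445 m and horizontal distance between lid_square and pot_square below 0.009 m and z of lid_square in the frame of pot_square between 0.037 and 0.0445 m and horizontal distance between lid_oblong and pot_oblong below 0.009 m and z of lid_oblong in the frame of pot_oblong between 0.037 and 0.0445 m); the robot touches nothing.
It fails at once if a pot was pushed more than 3 cm from where it stood (distance of any of pot_large_round, pot_small_round, pot_square, pot_oblong from where it was at the start of the episode above 0.03 m).
It fails at once if the timer or the measuring cup was pushed more than 3 cm from where it stood (distance of any of timer, measuring_cup from where it was at the start of the episode above 0.03 m).
It also fails if it takes over 106 s, if anything falls off the work surface, if the arm or the gripper's body presses on something with over 40 N, if the wrist force passes 120 N, or if a joint passes its speed limit or range.

## Robot

A 6-joint arm with a two-finger parallel gripper is mounted at the origin on a cart in front of the work surface, level with it; the furniture and walls round the work are solid. World frame = base frame: x ahead of the robot, y to its left, z up, the work surface at z = 0. Lengths are in mm, angles in rad, forces in N, time in s.
With the tool pointing down it reaches from about 325 to 875 mm from the base axis. Payload 4.4 kg.
Tool frame: the origin (TCP) lies on the centre line of the jaws, within the pads' length; the fingertips stand ahead of it and the grasp point (between the pads) lies 6 mm ahead of it (ctrl.tcp_to_tips is the z of the fingertips in the tool frame, in mm); z points along the fingers, y is the line along which they close (so a half turn about z gives the same grasp; the last joint's range is limited). The gripper opens to 85 mm and grips with 20 to 120 N. Pads are 22 mm wide; open, the fingers measure 114 mm over their backs; the gripper's body (76 mm by 85 mm) begins 54 mm behind the grasp point. The pads swing forward as they close: fully open they stand 13 mm farther back than shut.
Start: joints at [-1.349, 0.207, 1.542, -0, 1.393, -0.15], TCP at [209.417, -535.511, 256.282] pointing down, gripper open.
Joint ranges: [-2.73, 2.73], [-0.86, 2.22], [0.23, 2.46], [-1.11, 4.25], [0.08, 2.63], [-2.82, 2.82]. Speed limits (rad/s): [2.79, 2.79, 3.14, 3.14, 3.14, 3.14].

## Interface

Orientations are given as a 3x3 rotation matrix whose columns are the frame's x, y, z axes.
In Python, from plant import ctrl, sensors, optics gives the robot as it stands. Calls block until the motion is done:
- ctrl.move_ptp(position, orientation): joint-space move of the TCP to a pose.
- ctrl.move_l(position, rot=None, vel=150, threshold=None): straight line of the TCP; rot=None keeps the orientation; vel is the mean speed in mm/s. With threshold (N) it stops when the force on the tool has changed by that much, and returns True; else False.
- ctrl.set_joints(angles): joint-space move.
- ctrl.gripper_to(opening, force=None): finger opening in mm; force is the grip in N (None keeps the last); returns when the fingers have stopped.
- ctrl.hold(seconds).
- ctrl.solve_ik(position, orientation): joint angles nearest the present ones, or None.
- sensors.read_state(): the state.
- optics.grab_frame(name): name is "side" or "top"; returns (picture, depth): 384x512x3 uint8, red, green, blue; 384x512 float32, mm along the optical axis (not along the pixel's ray), 0 where there is no reading.
- optics.camera_params(name): a dict with "mtx" (3x3 intrinsics, pixels), "R" (3x3) and "t" (3): a world point X has camera coordinates R X + t. Camera axes: x right, y down, z forward; pixel columns grow to the right and rows downward; lengths in mm; the calibration is good to about 2 mm. A picture is of the moment at which its call begins. camera_params takes no time and is no camera call.
A pose or a line that the arm cannot do raises ctrl.MotionError and nothing moves.
- ctrl.finish_job(): hands the job in; it is judged then, once.
The state is a dict: "t": time; "q": joint angles; "qvel": joint speeds; "tau": joint torques, N m; "eef_pos": TCP position; "eef_rot": TCP orientation; "force": force on the tool from outside, world axes, zero at the start; "wrist_torque": the same for the moment, N m; "grip_width": finger opening in mm; "grasp_force": force on a finger pad.
Only numpy, scipy, OpenCV 4.12 (cv2) and the standard library are available. Lean on these libraries where they do the work, as an engineer would, in place of code of your own. Each camera call takes 0.05 s, during which the arm holds its last target. There are 200 camera calls.

## Working session

There is one attempt and no reset: what is moved stays moved. The work goes in short steps, each a Python script; the robot and the scene stay as the last script left them, time stands still between calls to the robot, and variables do not carry over. Pictures are saved under pics/ and viewed, at most 14 in all, crops included, and the job is handed in when it is done.

```bash
mkdir -p pics; python3 - <<'E'
from plant import ctrl,sensors,optics
import cv2,numpy as np
for n in("top","side"):
    p,d=optics.grab_frame(n); np.savez(f"pics/{n}0.npz",p=p,d=d)
    cv2.imwrite(f"pics/{n}0.png",cv2.resize(p[:,:,::-1],(800,600),interpolation=cv2.INTER_CUBIC))
    c=optics.camera_params(n); print(n,c["mtx"].round(1).tolist(),c["R"].round(3).tolist(),c["t"].round(0),(d==0).mean())
print(ctrl.tcp_to_tips,sensors.read_state()["t"])
E
```

```text
top [[485.1, 0.0, 246.9], [0.0, 485.1, 184.9], [0.0, 0.0, 1.0]] [[-0.054, -0.999, -0.002], [-0.967, 0.053, -0.251], [0.25, -0.012, -0.968]] [-198.  529.  823.] 0.0037994384765625
side [[381.3, 0.0, 260.1], [0.0, 381.3, 195.8], [0.0, 0.0, 1.0]] [[0.968, -0.251, -0.02], [-0.132, -0.437, -0.89], [0.215, 0.864, -0.456]] [-565.    8.  955.] 0.004109700520833333
25.0 0.1
```

View pics/top0.png

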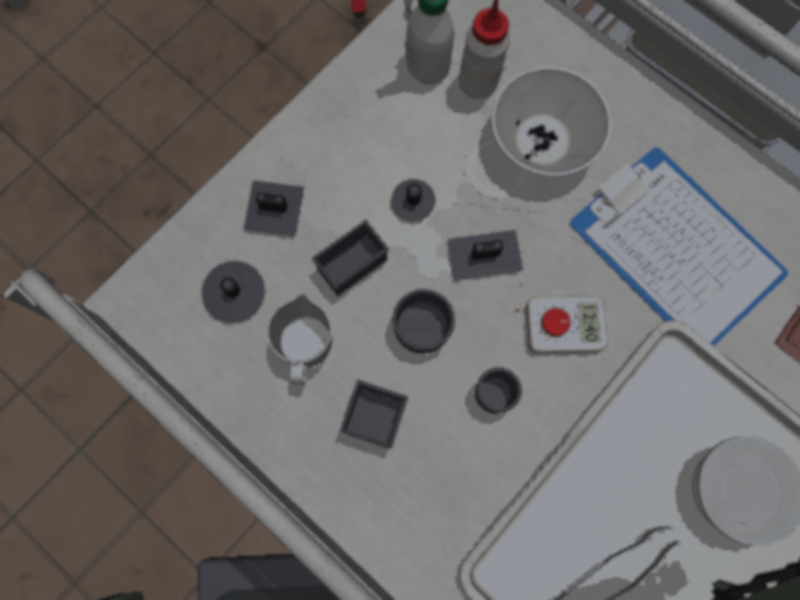

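View pics/side0.png

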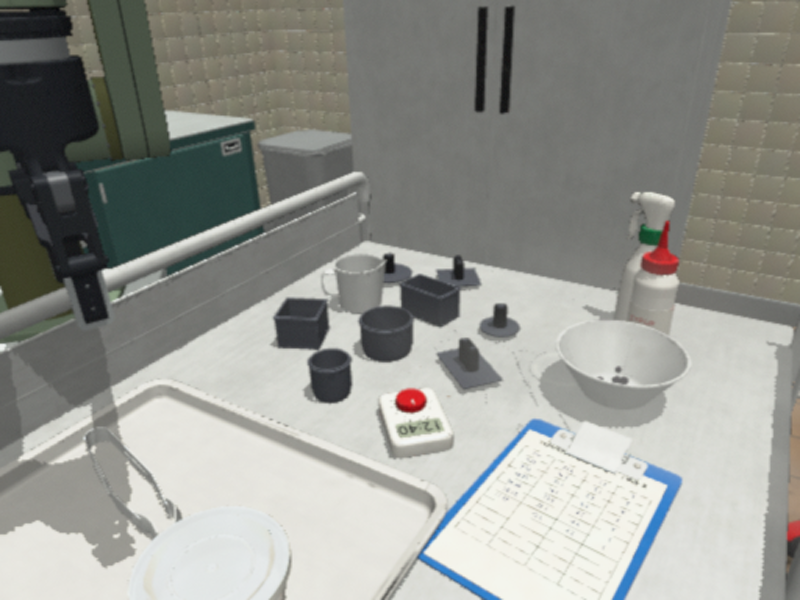

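The top picture (800 px scale) shows these positions:
- **Lids:** square (273,208), small round (413,200), oblong (485,254), large round (233,291).
- **Pots:** oblong (350,257), large round (423,321), square (373,414), small round (498,391).
- **Obstacles:** cup (300,340), timer (567,325).

The side view agrees. Next I measure with the depth cloud.

```bash
cat > meas.py <<'E'
import numpy as np,cv2
from plant import optics
SEED={"lid_square":(273,208),"lid_small_round":(413,200),"lid_oblong":(485,254),"lid_large_round":(233,291),
"pot_oblong":(350,257),"pot_large_round":(423,321),"pot_square":(373,414),"pot_small_round":(498,391)}
def cloud(n,d):
    c=optics.camera_params(n);v,u=np.mgrid[:384,:512]
    X=np.stack([u,v,np.ones_like(u)],-1)@np.linalg.inv(c["mtx"]).T*d[...,None]
    return (X-c["t"])@c["R"]
def rect(P):
    (x,y),(w,h),a=cv2.minAreaRect(P.astype(np.float32))
    if w<h: w,h,a=h,w,a+90
    return np.round([x,y,w,h,(a+90)%180-90],1)
E
python3 - <<'E'
from meas import *
T=np.load("pics/top0.npz");W=cloud("top",T["d"]);S=np.load("pics/side0.npz");V=cloud("side",S["d"])
dark=T["p"].max(-1)<95; darkS=S["p"].max(-1)<95
for k,(u,v) in SEED.items():
    u=int(u*.64);v=int(v*.64);w=W[v,u]
    for nm,C,D in(("top",W,dark),("side",V,darkS)):
        c0=w[:2]
        m=(np.hypot(C[...,0]-c0[0],C[...,1]-c0[1])<62)&D
        bands={"plate":(6,15),"knob":(36,50)} if k[:3]=="lid" else {"rim":(44,56)}
        for b,(lo,hi) in bands.items():
            mm=(m&(C[...,2]>lo)&(C[...,2]<hi)).astype(np.uint8)
            n,L,st,_=cv2.connectedComponentsWithStats(mm,connectivity=8)
            if n<2: print(k,nm,b,"none");continue
            P=C[(L==1+st[1:,4].argmax())]
            print(k,nm,b,len(P),rect(P[:,:2]),"medz",np.median(P[:,2]).round(1),"mid",((P.max(0)+P.min(0))/2).round(1)[:2])
g=np.median(W[250:290,150:230].reshape(-1,3),0);print("table",g)
m=(W[...,2]>50)&(W[...,2]<90)
p=W[int(340*.64),int(270*.64)];print("cup",p,W[int(372*.64),int(297*.64)],"timer",W[int(325*.64),int(567*.64)])
E
```

```text
lid_square top plate 809 [648.2 -88.1  67.7  66.7 -11.3] medz 11.2 mid [647.9 -87.8]
lid_square top knob 137 [648.3 -87.7  36.8  14.6  81.8] medz 42.9 mid [648.7 -87.7]
lid_square side plate 24 [642.6 -86.6  41.9  13.4 -88.3] medz 12.9 mid [643.  -86.4]
lid_square side knob 38 [650.2 -90.1  34.8  11.3  78.6] medz 44.3 mid [649.7 -90.2]
lid_small_round top plate 434 [ 649.2 -267.3   54.7   54.7   -5.9] medz 11.3 mid [ 649.1 -267. ]
lid_small_round top knob 82 [ 649.7 -268.1   19.    17.7   -3.7] medz 43.2 mid [ 649.8 -268. ]
lid_small_round side plate 17 [ 643.  -259.6   28.5    9.8   81.3] medz 12.9 mid [ 644.1 -260.3]
lid_small_round side knob 37 [ 648.9 -271.6   16.    11.9  -39.3] medz 42.4 mid [ 650.  -270.2]
lid_oblong top plate 913 [ 570.9 -353.8   88.1   52.9  -84.4] medz 11.3 mid [ 570.7 -353.9]
lid_oblong top knob 140 [ 571.4 -353.8   35.6   14.8  -84.1] medz 42.9 mid [ 571.8 -353.8]
lid_oblong side plate 35 [ 565.4 -348.5   40.1    7.3  -88.7] medz 13.0 mid [ 565.5 -348.4]
lid_oblong side knob 72 [ 571.8 -355.6   33.1   10.8  -84. ] medz 42.5 mid [ 572.5 -355.6]
lid_large_r
[... 579 characters left out ...]
 72.2  -30. ] medz 49.7 mid [ 483.1 -268.6]
pot_large_round side rim 222 [ 486.6 -269.    73.1   68.4   68. ] medz 48.6 mid [ 486.5 -269. ]
pot_square top rim 312 [ 375.3 -204.1   62.4   62.2   68.7] medz 49.5 mid [ 374.4 -204.7]
pot_square side rim 188 [ 379.9 -204.5   63.    60.2   68.4] medz 48.4 mid [ 376.8 -205.2]
pot_small_round top rim 212 [ 394.5 -350.    51.2   50.3  -49. ] medz 49.8 mid [ 394.9 -350.6]
pot_small_round side rim 178 [ 397.  -351.    50.6   47.   -78.9] medz 48.7 mid [ 396.9 -350.3]
table [ 374.87067406 -110.01746235    0.44175488]
cup [463.65777093 -89.07666492  72.26291551] [ 425.4422017  -119.36615409   63.15145807] timer [ 468.89090273 -440.59545223   34.31110393]
```

```bash
cat > do.py <<'E'
import numpy as np
from plant import ctrl,sensors
# lid: x,y,bar angle(deg, None=round); pot: x,y,angle, period of the shape
J={"large_round":((540.5,-35.2),None,(484.5,-268.7),None,180),
"small_round":((649.8,-268),None,(396,-350.5),None,180),
"square":((648.8,-88),80,(377,-204.4),68.5,90),
"oblong":((571.5,-354),-84.3,(570.8,-185.6),-56.2,180)}
GZ=41
def R(deg):   # tool down, jaws closing along angle deg
    a=np.radians(deg);y=np.array([np.cos(a),np.sin(a),0]);z=np.array([0,0,-1.]);return np.stack([np.cross(y,z),y,z],1)
def q6ok(p,r):
    q=ctrl.solve_ik([*p,150],r); return None if q is None else np.array(q)
def run(k):
    (l,la,p,pa,per)=J[k]
    best=None
    la_=[la+90] if la is not None else range(0,180,30)
    for a in la_:
        for h in(0,180):
            pl=[pa+90+i*per for i in range(-4,5)] if pa is not None else range(0,360,30)
            qa=q6ok(l,R(a+h))
            if qa is None: continue
            for b in pl:
                qb=q6ok(p,R(b))
                if qb is None: continue
                c=abs(qb-qa).max()+abs(qa-np.array(sensors.read_state()["q"])).max()
                if best is None or c<best[0]: best=(c,a+h,b)
    _,a,b=best; print(k,"yaw",a,b)
    ctrl.gripper_to(50)
    ctrl.move_ptp([*l,130],R(a))
    if ctrl.move_l([*l,GZ],vel=120,threshold=15): print("contact on descent",sensors.read_state()["eef_pos"]);return False
    ctrl.gripper_to(0,force=45)
    s=sensors.read_state();print("grip",round(s["grip_width"],1),round(s["grasp_force"],1))
    ctrl.move_l([*l,155],vel=150)
    ctrl.move_ptp([*p,155],R(b))
    ctrl.move_l([*p,GZ+58],vel=150)
    print("width",round(sensors.read_state()["grip_width"],1))
    c=ctrl.move_l([*p,GZ+40],vel=25,threshold=5)
    s=sensors.read_state();print("contact",c,np.round(s["eef_pos"],1),np.round(s["force"],1),"home z",GZ+42,"t",round(s["t"],1))
    if s["eef_pos"][2]>GZ+45: return False
    ctrl.gripper_to(45); ctrl.move_l([*p,155],vel=150)
    print("t",round(sensors.read_state()["t"],1));return True
E
python3 - <<'E'
from do import *
from plant import optics
import cv2
ok=run("large_round");print(ok)
p,d=optics.grab_frame("side");cv2.imwrite("pics/s1.png",cv2.resize(p[150:340,130:400,::-1],(800,563)))
E
```

```text
large_round yaw 0 330
grip 18.5 44.3
width 18.6
contact True [ 484.4 -268.7   84.1] [-1.5  0.   4.1] home z 83 t 7.0
t 8.0
True
```

View pics/s1.png

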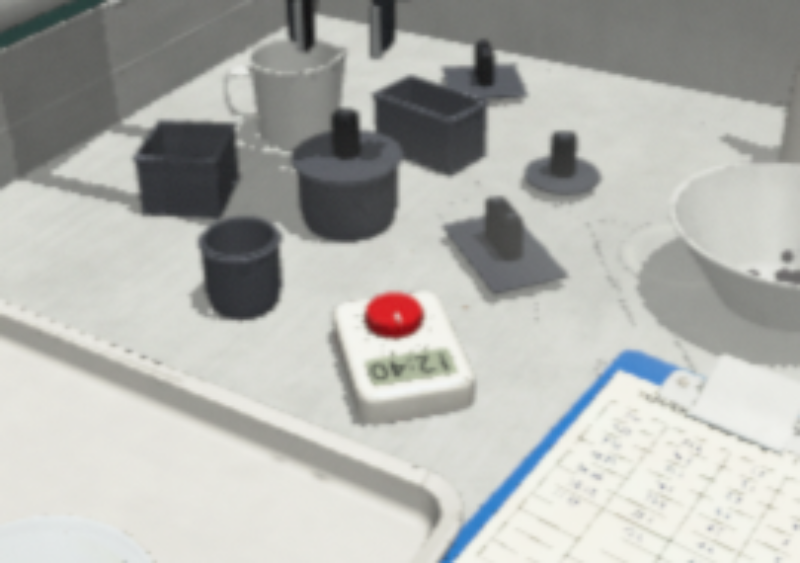

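The crop shows the large lid flat on its pot at (347,155), and nothing else has moved. I'll do the other three now, stopping if anything looks wrong.

```bash
python3 - <<'E'
from do import *
from meas import *
import time
if all(run(k) for k in("small_round","square","oblong")):
    s=sensors.read_state();ctrl.move_ptp([350,-480,260],R(0))
    for n in("top","side"):
        p,d=optics.grab_frame(n);np.savez(f"pics/{n}2.npz",p=p,d=d)
        c=p[100:300,120:380] if n=="top" else p[150:340,130:400]
        cv2.imwrite(f"pics/{n}2.png",cv2.resize(c[:,:,::-1],(780,590)))
    T=np.load("pics/top2.npz");W=cloud("top",T["d"]);dark=T["p"].max(-1)<95
    for k in J:
        c0=J[k][2];m=dark&(np.hypot(W[...,0]-c0[0],W[...,1]-c0[1])<58)
        for b,lo,hi in(("plate",48,59),("knob",78,92)):
            P=W[m&(W[...,2]>lo)&(W[...,2]<hi)]
            if len(P)<5: print(k,b,"none");continue
            A=np.c_[P[:,:2]-P[:,:2].mean(0),np.ones(len(P))];f=np.linalg.lstsq(A,P[:,2],rcond=None)[0]
            print(k,b,len(P),rect(P[:,:2]),"z",np.median(P[:,2]).round(1),"tilt",np.hypot(*f[:2]).round(3))
E
```

```text
small_round yaw 0 0
grip 18.5 44.0
width 18.3
contact True [ 396.  -350.5   84.4] [-0.1  0.4  3.6] home z 83 t 13.3
t 14.3
square yaw 350 -21.5
grip 13.5 44.4
width 12.9
contact True [ 377.  -204.4   84.1] [-0.3  0.3  5.6] home z 83 t 20.4
t 21.4
oblong yaw 5.700000000000003 753.8
grip 13.4 44.3
width 12.9
contact True [ 570.9 -185.5   84.2] [-0.2 -0.3  4.4] home z 83 t 26.6
t 27.7
large_round plate 1245 [ 483.3 -268.1   77.4   76.5  -48. ] z 53.4 tilt 0.005
large_round knob 101 [ 483.6 -267.9   19.2   18.2  -29.8] z 85.3 tilt 0.035
small_round plate 630 [ 395.  -349.5   55.1   53.8  -49.1] z 53.3 tilt 0.008
small_round knob 104 [ 395.4 -349.1   18.7   17.6   -5.3] z 84.9 tilt 0.104
square plate 1200 [ 375.7 -203.8   67.3   65.8   68.5] z 53.4 tilt 0.004
square knob 167 [ 376.4 -203.7   35.7   13.8   68.4] z 85.2 tilt 0.055
oblong plate 996 [ 569.6 -185.3   87.2   52.5  -56.4] z 53.6 tilt 0.001
oblong knob 156 [ 569.8 -185.    35.6   14.6  -54.8] z 85.0 tilt 0.152
```

View pics/side2.png

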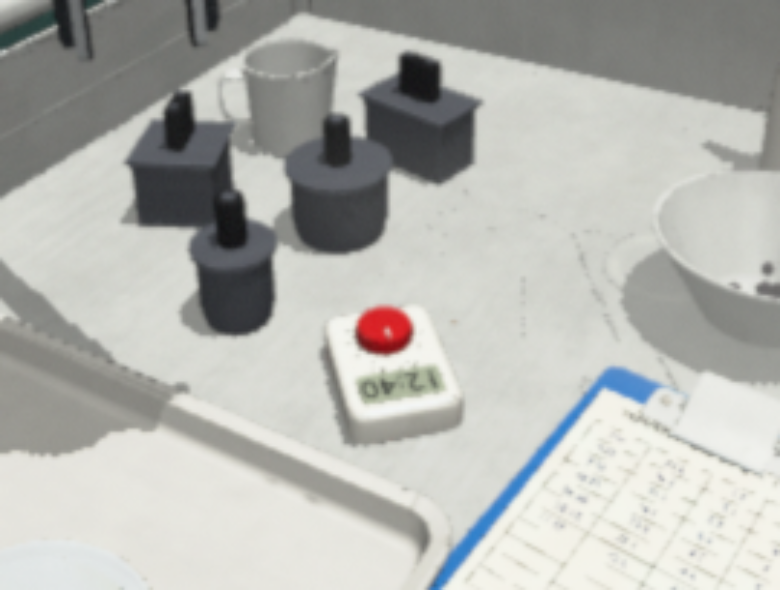

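All four lids sit flat on their own pots: square (180,145), large round (338,165), small round (233,245), oblong (420,100). The timer and cup haven't moved, so I'm handing the job in.

```bash
python3 -c "
from plant import ctrl
print(ctrl.finish_job())"
```

```text
the job is handed in; nothing more can be done
None
```

The job is handed in after about 30 s of robot time: all four lids measured flat and fully home on their own pots, and the pots, timer and measuring cup appear to be where they started; the judge returned no verdict.

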